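# Reset the heat alarm with the reset pin

## Robot

A 6-joint arm with a two-finger parallel gripper is mounted at the origin on a cart in front of the work surface, level with it; the furniture and walls round the work are solid. World frame = base frame: x ahead of the robot, y to its left, z up, the work surface at z = 0. Lengths are in mm, angles in rad, forces in N, time in s.
With the tool pointing down it reaches from about 375 to 900 mm from the base axis. Payload 3.1 kg.
Tool frame: the origin (TCP) lies on the centre line of the jaws, within the pads' length; the fingertips stand r.finger_overhang ahead of it and the grasp point (between the pads) lies 6 mm ahead of it (r.finger_overhang is the distance from the TCP to the fingertips, in mm); z points along the fingers, y is the line along which they close (so a half turn about z gives the same grasp; the last joint's range is limited). The gripper opens to 87 mm and grips with 3 to 60 N. Pads are 19 mm wide; open, the fingers measure 117 mm over their backs; the gripper's body (75 mm by 190 mm) begins 51 mm behind the grasp point.
Start: joints at [1.111, 0.527, 1.433, -0, 1.181, -0.178], TCP at [173.162, 600.51, 247.548] pointing down, gripper open.
Joint ranges: [-3.08, 3.08], [-0.75, 2.2], [0.22, 2.44], [-1.43, 4.57], [0, 2.65], [-2.85, 2.85]. Speed limits (rad/s): [2.79, 2.79, 3.14, 3.14, 3.14, 3.14].

## Interface

Orientations are given as [roll, pitch, yaw] about the fixed x, y, z axes, in that order (R = Rz(yaw) Ry(pitch) Rx(roll)).
In Python, from bench import r gives the robot as it stands. The module is installed in compiled form; this text tells all that it offers.
- The arm moves only by the tool jog_arm, never from a script. Its argument "steps" is a list that holds one entry, the list of rows, each a list of 7 numbers: the turn, a rotation vector about the tool's x, y, z each as a share of 0.15 rad, from -1 to 1, then the shift along the tool's x, y, z each as a share of 2.5 cm, from -1 to 1, then the opening, from 0 (shut) to 1 (fully open). In form: [[[ax, ay, az, x, y, z, gripper], ...]]. A call has 1 to 20 rows; each row shifts and turns the commanded pose from where the row before left it, along the tool's axes as they then stand; what a row does not reach is not made up. A row lasts 1/10 s, in which the tool goes at most 50 mm and 8.59 degrees, less where a joint would pass 70% of its speed; a pose out of reach is approached as far as the arm can. A call with a number of a shift or a turn outside -1 to 1 is refused whole. A call with a gripper value outside its range is refused whole. The fingers move at their own pace and stop on an object; "grip_force" is the grip in N (left out, the last holds). Time passes only in rows, so rows that do not move let the fingers close. It gives the time, the measured TCP pose, the force, the opening and the grip force at its end, in the units of the state.
- r.get_obs(): the state, without advancing time (a new reading comes with each control period).
- r.read_camera(name): name is "scene" or "side" or "wrist"; returns a dict with "pixels" (480x640x3 uint8, red, green, blue), "fovy" (degrees; the focal length in pixels is half the picture's height over the tangent of half this angle, whatever the lens; pixels are square), "cx", "cy" (the principal point, pixels), "R" (3x3) and "t" (3): a world point X has camera coordinates R X + t; the wrist camera has in their place "tool_from_camera" (4x4, takes a point from camera to tool coordinates, whose origin is the TCP and whose axes are the flange's). Camera axes: x right, y down, z forward; pixel columns grow to the right and rows downward; lengths in mm; the calibration is good to about 2 mm. A picture is of the moment at which its call begins: read the wrist's pose just before it. There is no depth.
- r.job_done(): hands the job in; it is judged then, once.
The state is a dict: "time_s": time; "joint_positions": joint angles; "qd": joint speeds; "joint_efforts": joint torques, N m; "position": TCP position; "orientation": TCP orientation; "contact_force": force on the tool from outside, world axes, zero at the start; "wrist_torque": the same for the moment, N m; "width": finger opening in mm; "gripper_force": force on a finger pad.
Only numpy, scipy, OpenCV 4.12 (cv2) and the standard library are available. Lean on these libraries where they do the work, as an engineer would, in place of code of your own. Each camera call takes 0.05 s, during which the arm holds its last target. There are 200 camera calls.

## Task

The kitchen heat alarm lies face up on the worktop after its battery change. Take the blue reset pin out of its stand and with its steel tip press the recessed orange reset button fully home for a moment, leaving the grey button beside it unpressed. Then stand the pin upright in its stand again, hanging by its collar as before, and let go.

Things in the scene. Friction and masses are not known exactly. Their poses are not given: they have to be found in the camera images.
- reset_pin: Round reset pin, upright, tip down in its stand; 120 mm long, about 60 g. Origin: centre of the flat lower end of its steel tip; +z runs up along the pin. From there up: steel shank 10 mm in diameter (0 to 55 mm), flat blue collar 48 mm in diameter (55 to 60 mm), plain round blue handle 22 mm in diameter (60 to 120 mm), to be gripped from above.
- pin_stand: Black round stand fixed to the worktop, 64 mm wide at the foot, 58 mm at the top, 70 mm high, open at the top with a straight upright hole 30 mm in diameter and 62 mm deep. Origin: centre of its underside, on the worktop; z up. The pin hangs in the hole with its collar resting on the rim, its tip 15 mm above the worktop.
- alarm: White heat alarm, rounded box 110 (x) by 150 (y) by 45 mm high, fixed. Origin: centre of its underside; z up. Its flat top has two round wells 30 mm in diameter: at x = 0, y = +35 mm the one with orange ring and orange reset button, at x = 0, y = -35 mm the one with grey ring and grey mode button. The unpressed buttons fill the wells, their tops 18 mm below the top (z = 27 mm). Vents on the +x side.
- reset_button (a joint): Travel of the orange reset button, m: 0 = out, 0.006 = fully home, straight down. A spring returns it; it starts to move at 1.2 N and is fully home at 4.8 N.
- mode_button (a joint): Travel of the grey mode button, m: 0 = out, 0.006 = fully home; same spring. It is not to be pressed.
Things that resemble listed ones, but are neither listed nor needed, are in the scene too. What is meant by the reset_pin is not green or red, and is the larger of those in its own colour.

How it is judged:
By the outcome, as a careful person would: the job done as asked, in the order asked, and still so for the second after the job is handed in, with the robot touching nothing.
It also fails if it takes over 51 s, if anything falls off the work surface, if the arm or the gripper's body presses on something with over 40 N, if the wrist force passes 120 N, or if a joint passes its speed limit or range.

## Working session

There is one attempt and no reset: what is moved stays moved. The work goes in short steps, Python scripts to look and compute and a tool call to move; the robot and the scene stay as the last step left them, time stands still between calls to the robot, and variables do not carry over. Pictures are saved under pics/ and viewed, at most 10 in all, crops included, and the job is handed in when it is done.

Besides the shell and the picture viewer there is one more tool, called after "Call:" by a JSON object that holds its "api" and its "payload". jog_arm: Moves the arm, as the interface text tells. Shift numbers are shares of 2.5 cm and turn numbers shares of 0.15 rad, none past 1 either way. Its arguments: {"type":"object","properties":{"steps":{"type":"array"},"grip_force":{"type":"number"}},"required":["steps"]}

```bash
mkdir -p pics; cat > h.py <<'E'
import numpy as np, cv2
from bench import r
from scipy.spatial.transform import Rotation as Ro
def cam(name):
    o=r.get_obs(); c=r.read_camera(name)
    c['f']=240/np.tan(np.radians(c['fovy'])/2)
    if name=='wrist':
        T=np.eye(4); T[:3,:3]=Ro.from_euler('xyz',o['orientation']).as_matrix(); T[:3,3]=o['position']
        W=T@np.array(c['tool_from_camera']); c['Rwc']=W[:3,:3]; c['o']=W[:3,3]
    else:
        R=np.array(c['R']); c['Rwc']=R.T; c['o']=-R.T@np.array(c['t'])
    return c
def ray(c,u,v): 
    d=c['Rwc']@np.array([(u-c['cx'])/c['f'],(v-c['cy'])/c['f'],1]); return c['o'],d/np.linalg.norm(d)
def onz(c,u,v,z):
    o,d=ray(c,u,v); return o+d*(z-o[2])/d[2]
def proj(c,X):
    p=c['Rwc'].T@(np.array(X)-c['o']); return c['f']*p[0]/p[2]+c['cx'],c['f']*p[1]/p[2]+c['cy']
def save(c,n): cv2.imwrite('pics/'+n,cv2.cvtColor(c['pixels'],cv2.COLOR_RGB2BGR))
def blobs(c,lo,hi,amin=60):
    h=cv2.cvtColor(c['pixels'],cv2.COLOR_RGB2HSV); m=cv2.inRange(h,np.array(lo),np.array(hi))
    n,l,s,ce=cv2.connectedComponentsWithStats(m)
    return [(s[i].tolist(),ce[i].round(1).tolist()) for i in range(1,n) if s[i][4]>=amin],m
E
python3 - <<'E'
from h import *
o=r.get_obs(); print(o,r.finger_overhang)
for n in ['scene','side','wrist']:
    c=cam(n); save(c,n+'0.png'); print(n,c['fovy'],c['o'].round(),c['cx'],c['cy'])
    print('blue',blobs(c,(100,110,50),(130,255,255))[0]); print('orange',blobs(c,(5,130,100),(20,255,255))[0])
E
```

```text
{'time_s': 0.0, 'joint_positions': array([ 1.11148663e+00,  5.28418580e-01,  1.43390617e+00,  2.61318626e-05,
        1.18138365e+00, -1.78522291e-01]), 'qd': array([-0.00011046, -0.00070857, -0.00020733, -0.00043717, -0.00151666,
        0.00046869]), 'joint_efforts': array([ 2.28512454e-04, -4.40047252e+01, -1.76592779e+01,  6.33102749e-02,
        5.83349273e-02, -1.72621135e-04]), 'position': array([172.86892179, 599.91355382, 246.59958056]), 'orientation': array([-3.13951482e+00, -3.99475265e-04,  2.86079488e+00]), 'contact_force': array([0.06569506, 0.40721404, 0.48754792]), 'wrist_torque': array([0.04127942, 0.06555779, 0.02505689]), 'gripper_force': 0.0, 'width': 87.28344746000724} 25.0
scene 52.390065429076756 [ 175. -184.  695.] 320.8203297234047 241.27393353231568
blue [([234, 0, 99, 47, 2945], [282.5, 25.4]), ([240, 38, 92, 94, 6172], [286.8, 86.0]), ([357, 247, 32, 44, 881], [373.2, 271.8]), ([297, 269, 20, 27, 341], [306.6, 284.1])]
orange [([211, 5, 14, 16, 190], [217.6, 12.4]), ([472, 242, 23, 9, 83], [482.9, 245.9]), ([75, 256, 24, 27, 197], [87.2, 267.2]), ([381, 41
[... 371 characters left out ...]
.7, 33.5]), ([320, 66, 20, 62, 1049], [329.6, 96.1]), ([500, 208, 18, 11, 92], [508.9, 213.3]), ([161, 227, 31, 103, 1145], [179.0, 263.4]), ([0, 246, 26, 40, 317], [11.4, 266.3]), ([530, 246, 18, 9, 63], [538.3, 249.5]), ([474, 298, 26, 10, 112], [486.0, 302.4]), ([522, 378, 26, 21, 166], [534.1, 388.7]), ([502, 410, 31, 30, 305], [516.0, 424.9]), ([269, 425, 49, 43, 655], [293.2, 444.4]), ([277, 443, 25, 15, 83], [289.3, 450.2])]
wrist 61.78830104008153 [104. 619. 384.] 316.8903216965995 238.64331881190932
blue []
orange [([407, 136, 31, 8, 126], [424.1, 139.6]), ([72, 299, 31, 72, 671], [84.5, 334.8]), ([523, 299, 40, 71, 965], [545.4, 333.9]), ([283, 382, 357, 23, 5567], [470.0, 395.8])]
```

View pics/scene0.png

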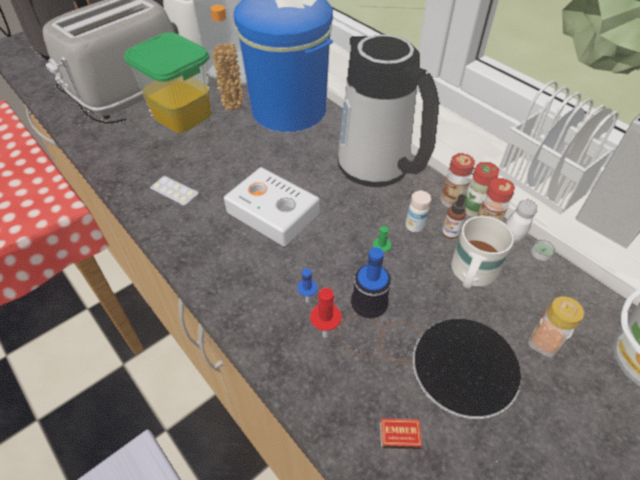

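View pics/side0.png

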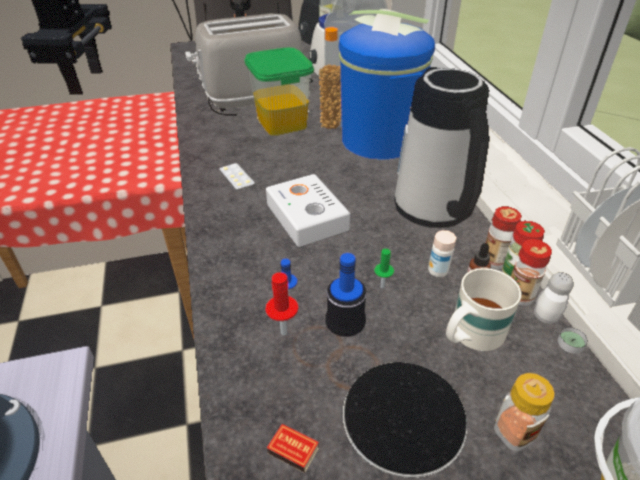

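The scene view shows the large blue pin in the black stand at (373,272), with a small blue one at (307,284), red at (325,310) and green at (383,240) near it. The alarm is at (272,205), its orange well at (257,188) and its grey one at (286,204). In the side view the pin is at (346,281) and the alarm's orange well at (299,188).

```bash
python3 - <<'E'
from h import *
C={n:cam(n) for n in ['scene','side']}
def tri(p,q):
    (o1,d1),(o2,d2)=ray(C['scene'],*p),ray(C['side'],*q)
    A=np.stack([d1,-d2],1); s=np.linalg.lstsq(A,o2-o1,rcond=None)[0]
    a,b=o1+s[0]*d1,o2+s[1]*d2; return ((a+b)/2).round(1),np.linalg.norm(a-b).round(1)
def ell(n,z):
    b,m=blobs(C[n],(100,110,50),(130,255,255)); return b
for n in C:
    c=C[n]; x0,y0=((225,165) if n=='scene' else (265,170))
    im=c['pixels'][y0:y0+80,x0:x0+100]
    h=cv2.cvtColor(im,cv2.COLOR_RGB2HSV)
    m=cv2.inRange(h,np.array((5,80,80)),np.array((22,255,255))); v,u=np.nonzero(m); 
    p=((u.min()+u.max())/2+x0,(v.min()+v.max())/2+y0); print(n,'ring',len(u),p,onz(c,*p,45).round(1))
    # handle top and collar : blue blob of the large pin
    b,m=blobs(c,(100,110,50),(130,255,255))
    s=[k for k in b if 700<k[0][4]<1500][0][0]
    rows=m[s[1]:s[1]+s[3],s[0]:s[0]+s[2]]
    w=[(i+s[1],int(np.nonzero(r_)[0].min())+s[0],int(np.nonzero(r_)[0].max())+s[0]) for i,r_ in enumerate(rows)]
    print(w[::3])
    c['s']=s
    cv2.imwrite(f'pics/crop_{n}.png',cv2.resize(cv2.cvtColor(c['pixels'][150:350,220:440],cv2.COLOR_RGB2BGR),None,fx=3,fy=3,interpolation=2)[:600,:660])
E
```

```text
scene ring 71 (np.float64(257.0), np.float64(189.0)) [526.  410.8  45. ]
[(247, 373, 373), (250, 370, 381), (253, 369, 383), (256, 369, 382), (259, 369, 381), (262, 369, 380), (265, 366, 380), (268, 361, 383), (271, 359, 386), (274, 357, 387), (277, 357, 388), (280, 358, 388), (283, 359, 386), (286, 362, 384), (289, 367, 380)]
side ring 66 (np.float64(298.0), np.float64(189.0)) [527.6 416.2  45. ]
[(253, 344, 351), (256, 341, 354), (259, 340, 355), (262, 340, 354), (265, 341, 353), (268, 341, 353), (271, 340, 354), (274, 340, 354), (277, 339, 354), (280, 334, 358), (283, 331, 361), (286, 330, 363), (289, 329, 363), (292, 330, 362), (295, 332, 361), (298, 335, 358), (301, 341, 352)]
```

View pics/crop_scene.png

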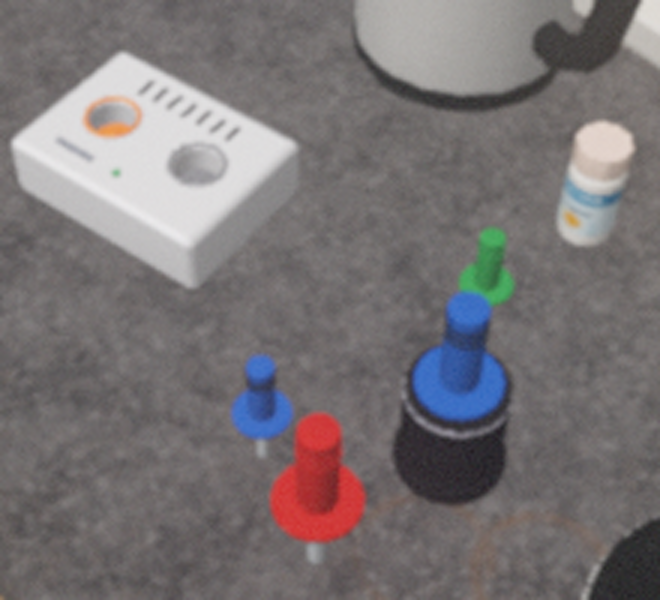

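View pics/crop_side.png

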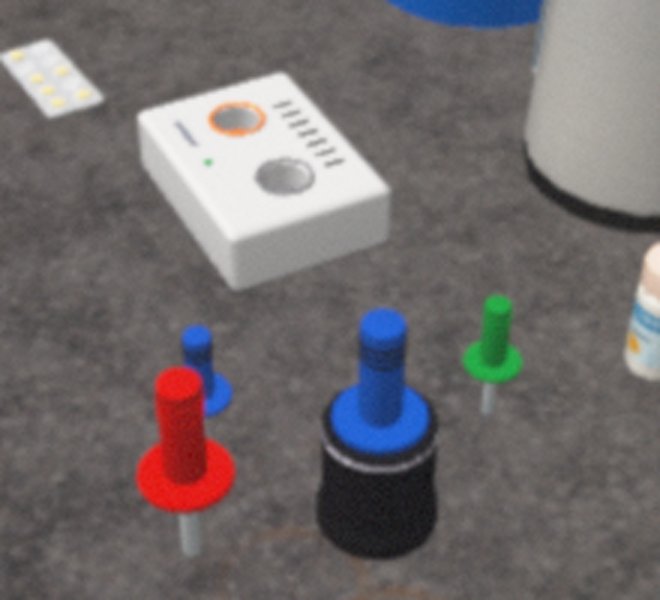

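The crops show the blue collar centred at scene (373,277) and side (347,289). The orange and grey wells are at scene (257.3,189) and (286,204.7), and at side (299,189.7) and (315,208.7).

```bash
python3 - <<'E'
from h import *
C={n:cam(n) for n in ['scene','side']}
P={'collar':(75,(373,277.3),(347,289.3)),'top':(135,(375.6,253),(347.5,257)),'or':(45,(257.3,189),(299,189.7)),'gr':(45,(286,204.7),(315,208.7)),
'redtip':(0,(324.7,337),(283.3,334.3)),'redtop':(120,(326.3,293.5),(279.8,277.5)),'sbluetop':(75,(307,271.5),(285.6,262)),'sbluetip':(0,(307.3,302),None),'greentop':(75,(384,229),(385.7,251)),'bottle':(60,(420,198),None)}
for k,(z,p,q) in P.items():
    print(k,onz(C['scene'],*p,z).round(),onz(C['side'],*q,z).round() if q else '')
o=r.get_obs()
from scipy.spatial.transform import Rotation as Ro
print(Ro.from_euler('xyz',o['orientation']).as_matrix().round(3))
E
```

```text
collar [531. 103.  75.] [534. 104.  75.]
top [531. 105. 135.] [534. 108. 135.]
or [526. 410.  45.] [529. 413.  45.]
gr [542. 342.  45.] [544. 346.  45.]
redtip [433. 104.   0.] [435. 106.   0.]
redtop [435. 105. 120.] [437. 107. 120.]
sbluetop [460. 179.  75.] [458. 184.  75.]
sbluetip [454. 174.   0.] 
greentop [617. 163.  75.] [618. 169.  75.]
bottle [732. 183.  60.] 
[[-0.961  0.277 -0.   ]
 [ 0.277  0.961 -0.   ]
 [ 0.    -0.001 -1.   ]]
```

Call:
{"api": "jog_arm", "payload": {"steps": [[[0,0,0,-0.5,-0.38,0,1],[0,0,0,-0.95,-0.74,0,1],[0,0,0,-0.95,-0.74,0,1],[0,0,0,-0.95,-0.74,0,1],[0,0,0,-0.95,-0.74,0,1],[0,0,0,-0.95,-0.74,0,1],[0,0,0,-0.95,-0.74,0,1],[0,0,0,-0.95,-0.74,0,1],[0,0,0,-0.95,-0.74,0,1],[0,0,0,-0.95,-0.74,0,1],[0,0,0,-0.95,-0.74,0,1],[0,0,0,-0.95,-0.74,0,1],[0,0,0,-0.95,-0.74,0,1],[0,0,0,-0.95,-0.74,0,1],[0,0,0,-0.95,-0.74,0,1],[0,0,0,-0.95,-0.74,0,1],[0,0,0,-0.95,-0.74,0,1],[0,0,0,-0.95,-0.74,0,1],[0,0,0,-0.95,-0.74,0,1],[0,0,0,-0.5,-0.4,0,1]]]}}

```text
time_s: 2.35
position: [511.4, 133.8, 247.8]
orientation: [-3.141, 0.001, 2.858]
contact_force: [-0.7, -0.2, 0.0]
width: 87.0
gripper_force: 0.0
```

Call:
{"api": "jog_arm", "payload": {"steps": [[[0,0,0,-0.5,-0.4,0,1],[0,0,0,0,0,0,1],[0,0,0,0,0,0,1],[0,0,0,0,0,0,1]]]}}

```text
time_s: 2.75
position: [518.5, 124.2, 247.5]
orientation: [3.142, -0.001, 2.862]
contact_force: [-0.0, -0.6, 0.3]
width: 87.1
gripper_force: 0.0
```

```bash
python3 - <<'E'
from h import *
o=r.get_obs(); print(o['time_s'],o['position'].round(1),o['orientation'].round(4),o['contact_force'].round(1))
c=cam('wrist'); save(c,'w1.png'); print(c['o'].round())
print(blobs(c,(100,110,40),(130,255,255))[0]); print(proj(c,(533,105,135)),proj(c,(533,105,75)))
E
```

```text
2.75 [518.5 124.2 247.5] [ 3.1415e+00 -1.1000e-03  2.8619e+00] [-0.  -0.6  0.3]
[450. 143. 384.]
[([337, 106, 40, 42, 1313], [356.3, 126.7]), ([270, 217, 61, 71, 3138], [299.7, 249.6])]
(np.float64(296.46411466533993), np.float64(271.97357953713447)) (np.float64(300.12319905733045), np.float64(246.46190150130732))
```

View pics/w1.png

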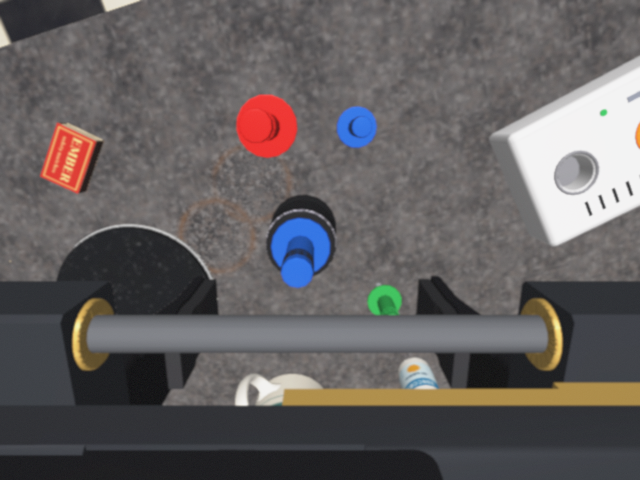

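The wrist view shows the blue handle top at (298,271) and the collar at (300,246). That is within 2 px of the prediction, so the pin is at about (533,106).

Call:
{"api": "jog_arm", "payload": {"steps": [[[0,0,0,-0.76,-0.54,0,1],[0,0,0,0,0,0.8,1],[0,0,0,0,0,1,1],[0,0,0,0,0,1,1],[0,0,0,0,0,1,1],[0,0,0,0,0,1,1],[0,0,0,0,0,0.7,1],[0,0,0,0,0,0,1],[0,0,0,0,0,0,1]]]}}

```text
time_s: 3.7
position: [533.8, 105.8, 110.2]
orientation: [-3.142, -0.0, 2.862]
contact_force: [0.7, 0.4, 0.6]
width: 87.0
gripper_force: 0.0
```

```bash
python3 - <<'E'
from h import *
o=r.get_obs(); print(o['time_s'],o['position'].round(1),o['orientation'].round(4),o['contact_force'].round(1))
c=cam('wrist'); save(c,'w2.png')
p=o['position']; print(blobs(c,(100,110,40),(130,255,255))[0]); print(proj(c,(p[0],p[1],135)),proj(c,(533,106,135)),proj(c,(533,106,75)))
E
```

```text
3.7 [533.8 105.8 110.2] [-3.1415e+00 -4.0000e-04  2.8619e+00] [0.7 0.4 0.6]
[([378, 45, 79, 73, 4143], [415.4, 79.7]), ([265, 238, 105, 78, 6649], [317.1, 279.2]), ([284, 352, 67, 36, 2082], [317.1, 367.9])]
(np.float64(320.11392121744024), np.float64(362.9281739980313)) (np.float64(320.09749723285165), np.float64(360.55901329146997)) (np.float64(319.08144629526345), np.float64(288.10934855033975))
```

View pics/w2.png

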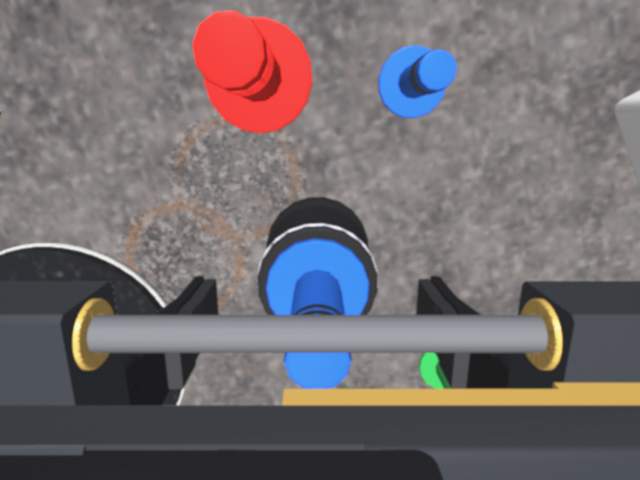

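The wrist view shows the handle top near (318,356) and the collar at (318,290). The pin sits about 1.5 mm nearer the robot than the TCP, so I correct slightly and grip.

Call:
{"api": "jog_arm", "payload": {"steps": [[[0,0,0,0.06,0,0,1],[0,0,0,0,0,0,0],[0,0,0,0,0,0,0],[0,0,0,0,0,0,0],[0,0,0,0,0,0,0],[0,0,0,0,0,0,0],[0,0,0,0,0,0,0],[0,0,0,0,0,0,0],[0,0,0,0,0,0,0],[0,0,0,0,0,0,0]]], "grip_force": 40}}

```text
time_s: 4.75
position: [532.5, 105.5, 110.0]
orientation: [-3.142, -0.0, 2.861]
contact_force: [0.0, 0.6, 1.1]
width: 23.0
gripper_force: 0.8
```

Call:
{"api": "jog_arm", "payload": {"steps": [[[0,0,0,0,0,0,0],[0,0,0,0,0,0,0],[0,0,0,0,0,0,0],[0,0,0,0,0,0,0]]]}}

```text
time_s: 5.15
position: [532.6, 105.5, 110.0]
orientation: [3.142, -0.0, 2.861]
contact_force: [0.5, -0.3, -0.1]
width: 21.1
gripper_force: 40.0
```

Call:
{"api": "jog_arm", "payload": {"steps": [[[0,0,0,0,0,-0.4,0],[0,0,0,0,0,-0.8,0],[0,0,0,0,0,-0.8,0],[0,0,0,0,0,-0.8,0],[0,0,0,0,0,-0.8,0],[0,0,0,0,0,-0.4,0],[0,0,0,0,0,0,0]]]}}

```text
time_s: 5.85
position: [533.5, 105.6, 211.9]
orientation: [3.141, 0.004, 2.861]
contact_force: [0.3, -0.0, 0.2]
width: 21.2
gripper_force: 40.0
```

```bash
python3 - <<'E'
from h import *
o=r.get_obs(); print(o['time_s'],o['position'].round(1),o['width'],o['contact_force'].round(1))
c=cam('scene')
for p in [(340,165),(378,186),(270,125),(180,128)]: print(p,onz(c,*p,0).round())
E
```

```text
5.85 [533.5 105.6 211.9] 21.203695672783105 [ 0.3 -0.   0.2]
(340, 165) [729. 397.   0.]
(378, 186) [745. 297.   0.]
(270, 125) [699. 607.   0.]
(180, 128) [534. 733.   0.]
```

Call:
{"api": "jog_arm", "payload": {"steps": [[[0,0,0,0.12,0.4,0,0],[0,0,0,0.28,0.9,0,0],[0,0,0,0.28,0.9,0,0],[0,0,0,0.28,0.9,0,0],[0,0,0,0.28,0.9,0,0],[0,0,0,0.28,0.9,0,0],[0,0,0,0.28,0.9,0,0],[0,0,0,0.28,0.9,0,0],[0,0,0,0.28,0.9,0,0],[0,0,0,0.28,0.9,0,0],[0,0,0,0.28,0.9,0,0],[0,0,0,0.28,0.9,0,0],[0,0,0,0.28,0.9,0,0],[0,0,0,0.12,0.48,0,0],[0,0,0,0,0,0,0],[0,0,0,0,0,0,0]]]}}

```text
time_s: 7.5
position: [526.4, 410.5, 209.1]
orientation: [-3.14, -0.001, 2.861]
contact_force: [0.2, 0.1, -0.9]
width: 21.4
gripper_force: 40.0
```

```bash
python3 - <<'E'
from h import *
o=r.get_obs(); print(o['time_s'],o['position'].round(1),o['orientation'].round(4),o['width'])
c=cam('wrist'); save(c,'w3.png'); p=o['position']
h=cv2.cvtColor(c['pixels'],cv2.COLOR_RGB2HSV)
b,m=blobs(c,(5,90,80),(20,255,255),40); print(b)
print('well pred',proj(c,(527.5,411.5,45)),'grey',proj(c,(543,344,45)))
print('tip pred',proj(c,(p[0],p[1],p[2]-95)),proj(c,(p[0],p[1],p[2]-40)))
E
```

```text
7.5 [526.4 410.5 209.1] [-3.1396e+00 -1.1000e-03  2.8613e+00] 21.41962865579837
[([296, 204, 48, 40, 1231], [319.5, 221.8]), ([238, 298, 16, 73, 590], [244.2, 335.1]), ([380, 298, 16, 32, 248], [387.8, 310.8]), ([382, 331, 15, 40, 331], [390.3, 353.0]), ([100, 382, 456, 24, 8013], [342.2, 395.5])]
well pred (np.float64(320.2178139787693), np.float64(226.49072147074747)) grey (np.float64(243.8043641101931), np.float64(267.6906047299143))
tip pred (np.float64(318.86910337328925), np.float64(251.81265282046152)) (np.float64(319.2036645929814), np.float64(285.95747438609953))
```

View pics/w3.png

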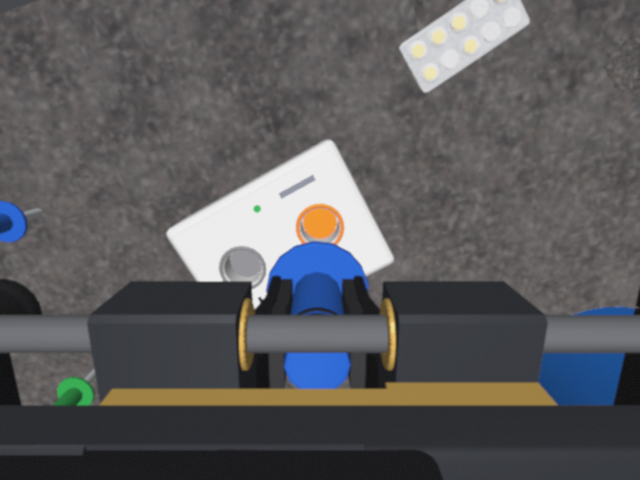

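The wrist view shows the orange well centred at (320,227), as predicted, with the grey well at (243,267) and the pin held straight. I go down to just above the button.

Call:
{"api": "jog_arm", "payload": {"steps": [[[0,0,0,0,0.04,0.4,0],[0,0,0,-0.02,0,0.8,0],[0,0,0,0,0,0.8,0],[0,0,0,0,0,0.7,0],[0,0,0,0,0,0.4,0],[0,0,0,0,0,0.16,0],[0,0,0,0,0,0,0],[0,0,0,0,0,0,0]]]}}

```text
time_s: 8.35
position: [528.4, 412.0, 129.3]
orientation: [3.141, 0.001, 2.861]
contact_force: [-0.8, 0.0, 0.1]
width: 21.3
gripper_force: 40.0
```

Call:
{"api": "jog_arm", "payload": {"steps": [[[0,0,0,0,0,0.2,0],[0,0,0,0,0,0.2,0],[0,0,0,0,0,0,0],[0,0,0,0,0,0,0]]]}}

```text
time_s: 8.75
position: [528.5, 412.3, 119.2]
orientation: [3.14, 0.002, 2.861]
contact_force: [1.5, 0.8, 1.4]
width: 21.4
gripper_force: 40.0
```

Call:
{"api": "jog_arm", "payload": {"steps": [[[0,0,0,0,0,0.08,0],[0,0,0,0,0,0,0],[0,0,0,0,0,0,0]]]}}

```text
time_s: 9.05
position: [528.5, 412.2, 117.1]
orientation: [3.14, 0.001, 2.861]
contact_force: [0.4, 0.7, 3.6]
width: 21.3
gripper_force: 40.0
```

Call:
{"api": "jog_arm", "payload": {"steps": [[[0,0,0,0,0,0.08,0],[0,0,0,0,0,0,0],[0,0,0,0,0,0,0]]]}}

```text
time_s: 9.35
position: [528.5, 412.3, 116.0]
orientation: [3.14, 0.002, 2.861]
contact_force: [-0.4, 1.2, 7.0]
width: 21.4
gripper_force: 40.0
```

Call:
{"api": "jog_arm", "payload": {"steps": [[[0,0,0,0,0,0.06,0],[0,0,0,0,0,0,0],[0,0,0,0,0,0,0]]]}}

```text
time_s: 9.65
position: [528.6, 412.3, 115.9]
orientation: [3.14, 0.002, 2.861]
contact_force: [-0.7, -0.4, 13.1]
width: 21.4
gripper_force: 40.0
```

The button is fully home: 13 N and the descent has stopped. I hold briefly, lift and go back.

Call:
{"api": "jog_arm", "payload": {"steps": [[[0,0,0,0,0,0,0],[0,0,0,0,0,0,0],[0,0,0,0,0,0,0],[0,0,0,0,0,-0.3,0],[0,0,0,0,0,-0.6,0],[0,0,0,0,0,-0.8,0],[0,0,0,0,0,-0.8,0],[0,0,0,0,0,-0.8,0],[0,0,0,0,0,-0.5,0],[0,0,0,0,0,0,0],[0,0,0,0,0,0,0]]]}}

```text
time_s: 10.75
position: [527.0, 411.5, 207.4]
orientation: [-3.14, -0.001, 2.861]
contact_force: [0.0, 0.4, -1.6]
width: 21.1
gripper_force: 40.0
```

Call:
{"api": "jog_arm", "payload": {"steps": [[[0,0,0,-0.12,-0.4,0,0],[0,0,0,-0.28,-0.9,0,0],[0,0,0,-0.28,-0.9,0,0],[0,0,0,-0.28,-0.9,0,0],[0,0,0,-0.28,-0.9,0,0],[0,0,0,-0.28,-0.9,0,0],[0,0,0,-0.28,-0.9,0,0],[0,0,0,-0.28,-0.9,0,0],[0,0,0,-0.28,-0.9,0,0],[0,0,0,-0.28,-0.9,0,0],[0,0,0,-0.28,-0.9,0,0],[0,0,0,-0.28,-0.9,0,0],[0,0,0,-0.28,-0.9,0,0],[0,0,0,-0.1,-0.5,0,0],[0,0,0,0,0,0,0],[0,0,0,0,0,0,0],[0,0,0,0,0,0,0]]]}}

```text
time_s: 12.45
position: [532.5, 106.8, 207.9]
orientation: [3.141, -0.0, 2.862]
contact_force: [0.5, 0.5, -1.1]
width: 21.3
gripper_force: 40.0
```

```bash
python3 - <<'E'
from h import *
o=r.get_obs(); p=o['position']; print(o['time_s'],p.round(1),o['orientation'].round(4),o['width'])
c=cam('wrist'); save(c,'w4.png'); R=Ro.from_euler('xyz',o['orientation']).as_matrix()
print('tool shift in rows',((R.T@(np.array([532.5,105.5,p[2]])-p))/25).round(3))
E
```

```text
12.45 [532.5 106.8 207.9] [ 3.1413e+00 -5.0000e-04  2.8615e+00] 21.273219525235056
tool shift in rows [-0.015 -0.05  -0.   ]
```

View pics/w4.png

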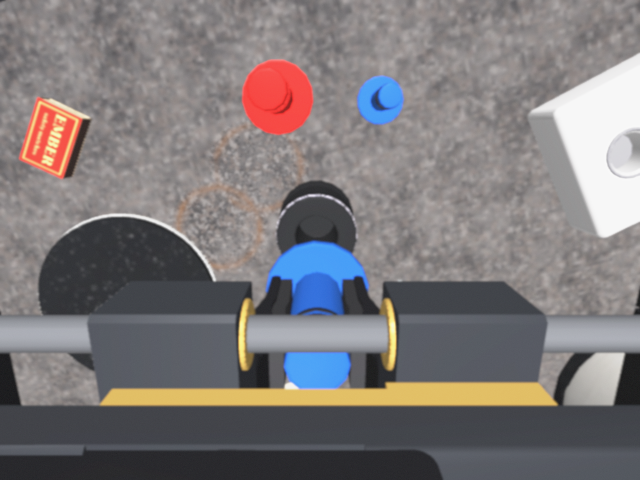

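The wrist view shows the pin (centre u≈317) over the stand's hole (centre u≈317). I lower it in.

Call:
{"api": "jog_arm", "payload": {"steps": [[[0,0,0,0,-0.04,0.3,0],[0,0,0,0,0,0.5,0],[0,0,0,0,0,0.5,0],[0,0,0,0,0,0.4,0],[0,0,0,0,0,0.3,0],[0,0,0,0,0,0.2,0],[0,0,0,0,0,0,0],[0,0,0,0,0,0,0]]]}}

```text
time_s: 13.3
position: [532.6, 105.0, 153.1]
orientation: [3.141, 0.0, 2.861]
contact_force: [-0.8, 0.5, -0.1]
width: 21.5
gripper_force: 40.0
```

Call:
{"api": "jog_arm", "payload": {"steps": [[[0,0,0,0,0,0.3,0],[0,0,0,0,0,0.5,0],[0,0,0,0,0,0.4,0],[0,0,0,0,0,0.2,0],[0,0,0,0,0,0,0],[0,0,0,0,0,0,0]]]}}

```text
time_s: 13.9
position: [532.4, 105.0, 117.8]
orientation: [-3.141, -0.0, 2.861]
contact_force: [-0.9, -0.1, -1.4]
width: 21.1
gripper_force: 40.0
```

Call:
{"api": "jog_arm", "payload": {"steps": [[[0,0,0,0,0,0.2,0],[0,0,0,0,0,0,0],[0,0,0,0,0,0,0]]]}}

```text
time_s: 14.2
position: [532.5, 105.1, 113.1]
orientation: [3.142, 0.0, 2.861]
contact_force: [0.5, -0.2, 0.1]
width: 21.3
gripper_force: 40.0
```

Call:
{"api": "jog_arm", "payload": {"steps": [[[0,0,0,0,0,0.08,0],[0,0,0,0,0,0,0],[0,0,0,0,0,0,0]]]}}

```text
time_s: 14.5
position: [532.4, 105.0, 111.1]
orientation: [3.142, 0.0, 2.861]
contact_force: [0.2, -0.6, -0.1]
width: 21.5
gripper_force: 40.0
```

Call:
{"api": "jog_arm", "payload": {"steps": [[[0,0,0,0,0,0.06,0],[0,0,0,0,0,0,0],[0,0,0,0,0,0,0]]]}}

```text
time_s: 14.8
position: [532.6, 105.0, 110.0]
orientation: [3.141, 0.001, 2.861]
contact_force: [-0.6, -0.4, 4.0]
width: 21.3
gripper_force: 40.0
```

The collar is on the rim (4 N at the original height). I let go gently, then go up.

Call:
{"api": "jog_arm", "payload": {"steps": [[[0,0,0,0,0,0,0.35],[0,0,0,0,0,0,0.5],[0,0,0,0,0,0,0.8],[0,0,0,0,0,0,1],[0,0,0,0,0,0,1],[0,0,0,0,0,0,1],[0,0,0,0,0,0,1],[0,0,0,0,0,0,1],[0,0,0,0,0,0,1]]]}}

```text
time_s: 15.7
position: [532.4, 105.1, 109.6]
orientation: [-3.142, 0.0, 2.861]
contact_force: [0.2, 0.0, 0.0]
width: 83.0
gripper_force: 0.0
```

Call:
{"api": "jog_arm", "payload": {"steps": [[[0,0,0,0,0,-0.3,1],[0,0,0,0,0,-0.6,1],[0,0,0,0,0,-0.8,1],[0,0,0,0,0,-0.8,1],[0,0,0,0,0,-0.8,1],[0,0,0,0,0,-0.8,1],[0,0,0,0,0,-0.8,1],[0,0,0,0,0,-0.5,1],[0,0,0,0,0,0,1],[0,0,0,0,0,0,1]]]}}

```text
time_s: 16.7
position: [532.1, 105.0, 244.4]
orientation: [-3.141, -0.0, 2.861]
contact_force: [0.6, -0.9, -0.5]
width: 87.0
gripper_force: 0.0
```

```bash
python3 - <<'E'
from h import *
o=r.get_obs(); p=o['position']; print(o['time_s'],p.round(1),o['width'],o['contact_force'].round(1))
c=cam('wrist'); save(c,'w5.png'); print(proj(c,(532.5,105,135)),proj(c,(532.5,105,75)))
E
```

```text
16.7 [532.1 105.  244.4] 86.97142465304283 [ 0.6 -0.9 -0.5]
(np.float64(318.58960667248954), np.float64(245.70889350740433)) (np.float64(318.27550063858524), np.float64(224.3322655667938))
```

View pics/w5.png

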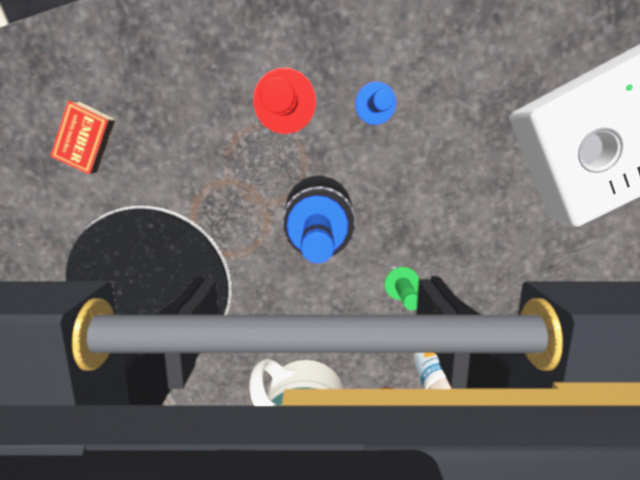

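The wrist view shows the pin upright in its stand, with the top at (318,245) and the collar at (318,224), as predicted. The gripper is clear.

```bash
python3 -c "
from bench import r
print(r.job_done())"
```

```text
the job is handed in; nothing more can be done
None
```

The orange reset button was pressed fully home (force rose to 13 N as the travel stopped) with the grey one untouched, the pin hangs upright by its collar in its stand again, and the job was handed in at about 17 s.

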